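Nudge the mounting tray onto its dock pins

TASK

Push the steel mounting tray across the black docking base with your fingertips until its two holes drop over the two locating pins and it lies flat on the deck. Only push it: do not pick it up or tip it. Leave everything else on the desk where it is, and finish with the hand clear.

Things in the scene. Friction and masses are not known exactly. Their poses are not given: they have to be found in the camera images.
- dock: Low black docking base fixed to the desk. Origin: on the desk, below the centre of the seat; x points to its far side (the back lip), y to its left, z up. Its flat deck is 12 mm above the desk and spans x -145 to +90 mm, y -210 to +210 mm.
- seat (a point): Point on the dock's deck (12 mm above the desk) where the tray's origin lies when the tray is seated; axes as the dock's.
- lip (a point): Middle of the foot of the dock's back lip, on its near face (dock x = +60.8 mm), at deck height. The lip is a straight upright wall along the dock's y, 360 mm long, 28 mm tall above the deck: the stop for the tray's far edge.
- pin_left (a point): Tip of the left steel locating pin of the dock (dock x = +25, y = +60 mm): 9 mm diameter, 9 mm tall above the deck, its upper half tapering to a 4 mm tip.
- pin_right (a point): Tip of the right pin, alike, at dock x = +25, y = -60 mm.
- tray: Plain steel mounting tray, 120 mm (x) by 200 mm (y), 0.5 to 0.8 kg, loose; 4 mm floor with two black rubber strips. Origin: centre of its underside; x towards its plain far edge, z up. At the start its near edge lies on the deck and its far part rides on the pin tops (tilted about 5 degrees), 9 to 23 mm nearer than the seat, up to 28 mm to either side, turned up to 6 degrees.
- near_flange (a point): Top middle of the outer face of the tray's near flange (tray x = -60 mm). Upturned flanges, 3 mm thick and 18 mm tall from the underside, run along the tray's near, left and right edges; the side ones have outer faces at tray y = +100 and -100 mm. Pushed there with some 3 to 8 N the tray slides.
- hole_left (a point): Centre of the tray's left hole at the underside (tray x = +25, y = +60 mm): square, 13 mm wide, right through the floor. With the far edge square against the lip, sliding the tray along the lip brings the holes over the pins; it then drops, its centre by about 5 mm, and lies flat.
- hole_right (a point): Centre of the tray's right hole, alike, at tray x = +25, y = -60 mm.
- minipc: Black mini computer, a flat box 170 x 170 x 34 mm, loose, left of the dock. A bystander: origin at the centre of its underside.
- mug: White mug, 80 mm wide, 92 mm tall, loose, left of the dock. A bystander: origin at the centre of its underside.
- spray: Green spray bottle with orange trigger head, 72 mm wide, 208 mm tall, loose, right of the dock. A bystander: origin at the centre of its underside.
- notebook: Blue notebook 150 x 210 x 12 mm, lying beyond the dock. A bystander: origin at the centre of its underside.
- mouse: Black computer mouse 100 x 58 x 29 mm, right of the dock. A bystander: origin at the centre of its underside.
- screwdriver: Screwdriver, about 190 mm long, lying on the desk between the robot and the dock. A bystander: origin about the middle of its length.
- webcam: Black webcam on a round foot, 80 mm wide, 67 mm tall, loose, right of the dock. A bystander: origin at the centre of its underside.
- thumbscrew: Steel thumbscrew, 22 mm wide head, 26 mm tall, standing loose on a far corner of the dock's deck. A bystander: origin at the centre of its underside.
Things that resemble listed ones, but are neither listed nor needed, are in the scene too. Of the things that look like the tray, the smallest one is meant.

How it is judged:
By the outcome, as a careful person would: the job done as asked, in the order asked, and still so for the second after the job is handed in, with the robot touching nothing.
It also fails if it takes over 51 s, if anything falls off the work surface, if the arm or the gripper's body presses on something with over 40 N, if the wrist force passes 120 N, or if a joint passes its speed limit or range.

ROBOT

A 6-joint arm with a two-finger parallel gripper is mounted at the origin on the work surface. World frame = base frame: x ahead of the robot, y to its left, z up, the work surface at z = 0. Lengths are in m, angles in degrees, forces in N, time in s.
With the tool pointing down it reaches from about 0.375 to 0.9 m from the base axis. Payload 3.1 kg.
Tool frame: the origin (TCP) lies on the centre line of the jaws, within the pads' length; the fingertips stand 25 mm ahead of it and the grasp point (between the pads) lies 6 mm ahead of it; z points along the fingers, y is the line along which they close (so a half turn about z gives the same grasp; the last joint's range is limited). The gripper opens to 87 mm and grips with 3 to 60 N. Pads are 19 mm wide; open, the fingers measure 117 mm over their backs; the gripper's body (75 mm by 190 mm) begins 51 mm behind the grasp point.
Start: joints at [55.777, 30.224, 82.088, -0, 67.689, -10.227], TCP at [0.254, 0.571, 0.248] pointing down, gripper open.
Joint ranges: [-176.69, 176.69], [-43.24, 126.21], [12.49, 139.97], [-82, 262], [0, 151.66], [-163.58, 163.58]. Speed limits (degrees/s): [159.86, 159.86, 180, 180, 180, 180].

INTERFACE

Orientations are given as a 3x3 rotation matrix whose columns are the frame's x, y, z axes.
In Python, from rig import bot, cams, models gives the robot as it stands. The module is installed in compiled form; this text tells all that it offers.
- The arm moves only by the shell command python3 -m handwheel 'ROWS' [OPENING]. ROWS is JSON, a list of rows, each a list of 6 numbers: the shift along the world's x, y, z each as a share of 1 m, from -1 to 1, then the turn, a rotation vector about the world's x, y, z each as a share of 2 rad, from -1 to 1. In form: [[dx, dy, dz, wx, wy, wz], ...]. A call has exactly 8 rows; each row is the pose to reach, as a shift and turn from the pose commanded when the call began; what a row does not reach only later rows make up. A row lasts 1/12 s, in which the tool goes at most 41.7 mm and 7.16 degrees, less where a joint would pass 70% of its speed; a pose out of reach is approached as far as the arm can. A call with a number of a shift or a turn outside -1 to 1 is refused whole. A call with a gripper value outside its range is refused whole. OPENING is the opening, from -1 (shut) to 1 (fully open), so that 0 is half open, set as the call begins (- or left out, the last holds). The fingers move at their own pace and stop on an object; the grip force is fixed at half the most. Time passes only in rows, so rows that repeat a pose let the fingers close, or fill a call up. It gives the time, the measured TCP pose, the force, the opening and the grip force at its end, in the units of the state.
- bot.read_state(): the state, without advancing time (a new reading comes with each control period).
- cams.capture(name): name is "scene" or "top" or "wrist"; returns (picture, depth): 480x640x3 uint8, blue, green, red; 480x640 float32, m along the optical axis (not along the pixel's ray), 0 where there is no reading.
- cams.calibration(name): a dict with "mtx" (3x3 intrinsics, pixels), "R" (3x3) and "t" (3): a world point X has camera coordinates R X + t; the wrist camera has in their place "tool_from_camera" (4x4, takes a point from camera to tool coordinates, whose origin is the TCP and whose axes are the flange's). Camera axes: x right, y down, z forward; pixel columns grow to the right and rows downward; lengths in m; the calibration is good to about 2 mm. A picture is of the moment at which its call begins: read the wrist's pose just before it. calibration takes no time and is no camera call.
- bot.hand_in(): hands the job in; it is judged then, once.
Trained networks look in the newest picture that a camera, given by its name, has taken for a name from the list of things; names that differ only in an ending like _2 or _b are one class to them, and where a whole thing is asked for, a point or a joint stands for the part that bears it (a point fixed in the world has none). Each returns a list of dicts, best first, with "conf" (0 to 1); they miss things now and then, are a little off and sometimes report something else, mostly with a low value. They report only what shows in the picture. A call takes as long as a camera call. They do not tell look-alikes from the thing itself.
- models.spot_in(query, camera): "position" ([column, row] in pixels, amid what is visible of it).
- models.tip_of(query, camera): "position" ([column, row] in pixels: a listed point, or the origin of a listed thing).
The state is a dict: "time_s": time; "joint_positions": joint angles; "qvel": joint speeds; "tau": joint torques, N m; "position": TCP position; "tcp_rot": TCP orientation; "force": force on the tool from outside, world axes, zero at the start; "moment": the same for the moment, N m; "opening": opening from 0.0 (shut) to 1.0 (fully open); "grasp_force": force on a finger pad.
Only numpy, scipy, OpenCV 4.12 (cv2) and the standard library are available. Lean on these libraries where they do the work, as an engineer would, in place of code of your own. Each camera call takes 0.05 s, during which the arm holds its last target. There are 200 camera calls.

## Working session

There is one attempt and no reset: what is moved stays moved. The work goes in short steps, Python scripts to look and compute and a shell command to move; the robot and the scene stay as the last step left them, time stands still between calls to the robot, and variables do not carry over. Pictures are saved under pics/ and viewed, at most 10 in all, crops included, and the job is handed in when it is done.

```bash
mkdir -p pics
cat > h.py <<'E'
import numpy as np, cv2
from rig import bot, cams, models
def cam(n):
    c=cams.calibration(n); K=np.array(c["mtx"])
    if "R" in c: return K,np.array(c["R"]),np.array(c["t"])
    s=bot.read_state(); T=np.array(c["tool_from_camera"]); R=np.array(s["tcp_rot"]); p=np.array(s["position"])
    Rw=R@T[:3,:3]; o=R@T[:3,3]+p
    return K,Rw.T,-Rw.T@o
def pix2plane(C,uv,z):
    K,R,t=C; d=R.T@np.linalg.solve(K,[uv[0],uv[1],1.]); o=-R.T@t
    return o+d*(z-o[2])/d[2]
def depth2w(C,uv,d):
    K,R,t=C; return R.T@(d*np.linalg.solve(K,[uv[0],uv[1],1.])-t)
def proj(C,X):
    K,R,t=C; q=K@(R@np.asarray(X)+t); return q[:2]/q[2]
E
python3 - <<'E'
from h import *
for n in ("top","scene"):
    im,d=cams.capture(n); cv2.imwrite(f"pics/{n}0.png",im); np.save(n+"d.npy",d)
    C=cam(n)
    for q in ("tray","near_flange","hole_left","hole_right","pin_left","pin_right","lip","seat","dock"):
        for r in models.tip_of(q,n)[:3]:
            u=r["position"]; dd=d[int(u[1]),int(u[0])]
            print(n,q,round(r["conf"],2),np.round(u,1),np.round(depth2w(C,u,dd),3) if dd>0 else None)
E
```

```text
top tray 0.9 [231.1 358.8] [0.2   0.326 0.023]
top tray 0.77 [134.1 260.6] [0.47  0.612 0.022]
top tray 0.76 [341.6 228.7] [0.572 0.024 0.023]
top near_flange 0.98 [338.6 249.3] [0.512 0.032 0.024]
top near_flange 0.91 [111. 261.] [0.466 0.676 0.027]
top near_flange 0.7 [255.6 374. ] [0.159 0.258 0.014]
top hole_left 0.81 [325.4 214.8] [0.612 0.071 0.024]
top hole_left 0.72 [240.7 326.4] [ 0.29   0.306 -0.009]
top hole_left 0.67 [321.9 214.4] [0.611 0.081 0.033]
top hole_right 0.6 [203.  376.5] [0.149 0.405 0.004]
top hole_right 0.56 [145.4 230.8] [ 0.56   0.591 -0.   ]
top pin_left 0.59 [323.8 211.5] [0.621 0.075 0.026]
top pin_right 0.66 [364.  222.4] [ 0.592 -0.04   0.023]
top lip 0.71 [347.3 205.6] [0.639 0.008 0.029]
top lip 0.67 [449.9 271.3] [ 0.45  -0.276  0.059]
scene tray 0.93 [298.9 286.8] [0.569 0.027 0.02 ]
scene tray 0.69 [480.7 149.9] [0.468 0.621 0.02 ]
scene tray 0.57 [330.3 124.4] [0.192 0.333 0.013]
scene near_flange 0.92 [283.9 263.6] [0.497 0.027 0.014]
scene near_flange 0.78 [298.7 129.7] [ 0.151  0.258 -0.004]
scene near_flange 0.66 [497.3 142.7] [0.472 0.671 0.022]
scene hole_left 0.96 [340.1 150.9] [ 0.271  0.317 -0.003]
scene hole_left 0.74 [449.1 139.6] [ 0.385  0.587 -0.005]
scene hole_left 0.62 [324.3 294.3] [0.616 0.067 0.024]
scene hole_right 0.83 [341.6 104. ] [0.147 0.395 0.015]
scene hole_right 0.74 [492.7 180.2] [ 0.549  0.603 -0.002]
scene hole_right 0.63 [274.1 307.3] [ 0.582 -0.044  0.012]
scene pin_left 0.7 [328.9 296.1] [0.626 0.073 0.026]
scene pin_right 0.58 [272.8 311.3] [ 0.594 -0.053  0.024]
scene lip 0.7 [305.5 319.6] [ 0.652 -0.001  0.034]
scene lip 0.27 [143.6 282.3] [ 0.382 -0.274  0.025]
scene dock 0.65 [275.1 312.1] [ 0.599 -0.049  0.025]
```

View pics/top0.png

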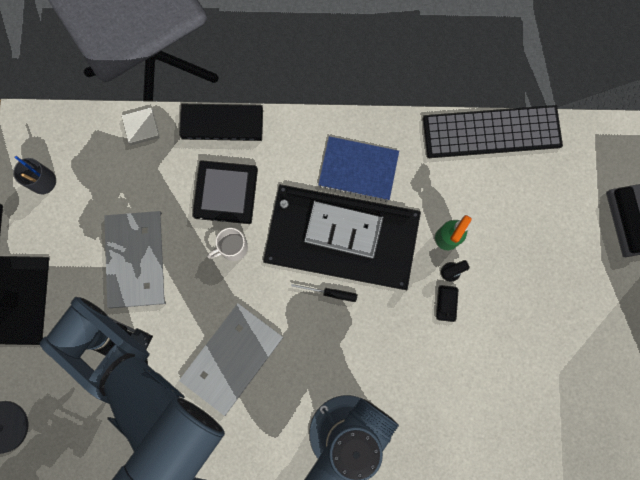

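View pics/scene0.png

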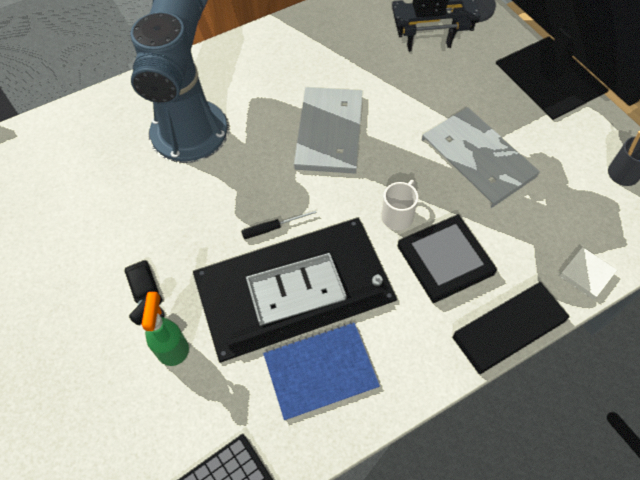

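Three tray-like things appear in the top picture: (342,229) on the black dock, (134,260) and (231,359) on the desk. The one at (342,229) is the smallest and lies tilted on the dock with the two rubber strips, so it fits. I'll confirm it in an enlarged crop.

Run:
```python
from h import *
im=cv2.imread("pics/top0.png"); cv2.imwrite("pics/crop1.png",cv2.resize(im[170:310,250:430],None,fx=4,fy=4,interpolation=cv2.INTER_CUBIC))
s=bot.read_state(); print(s["time_s"],s["position"],np.round(s["tcp_rot"],3),s["opening"],s["force"])
print(np.round(cams.calibration("wrist")["tool_from_camera"],3)); print(cams.calibration("wrist")["mtx"])
C=cam("top")
for n,u,z in [("LF",(281,183),.012),("RF",(420,210),.012),("RN",(408,289),.012),("LN",(264,262),.012)]: print(n,pix2plane(C,u,z))
```

```text
1.0 [0.25410787 0.57097758 0.24755828] [[-0.914  0.407 -0.   ]
 [ 0.407  0.914 -0.   ]
 [ 0.    -0.    -1.   ]] 1.0039592424574648 [ 0.35413889 -0.62333964 -0.16218235]
[[-0.002 -0.953 -0.302  0.084]
 [ 1.    -0.002  0.    -0.   ]
 [-0.001 -0.302  0.953 -0.138]
 [ 0.     0.     0.     1.   ]]
[[362.62233253   0.         321.8563737 ]
 [  0.         362.62233253 236.99005913]
 [  0.           0.           1.        ]]
LF [0.70702368 0.20119991 0.012     ]
RF [ 0.63382679 -0.20310498  0.012     ]
RN [ 0.40374399 -0.16699452  0.012     ]
LN [0.47362261 0.24382842 0.012     ]
```

View pics/crop1.png

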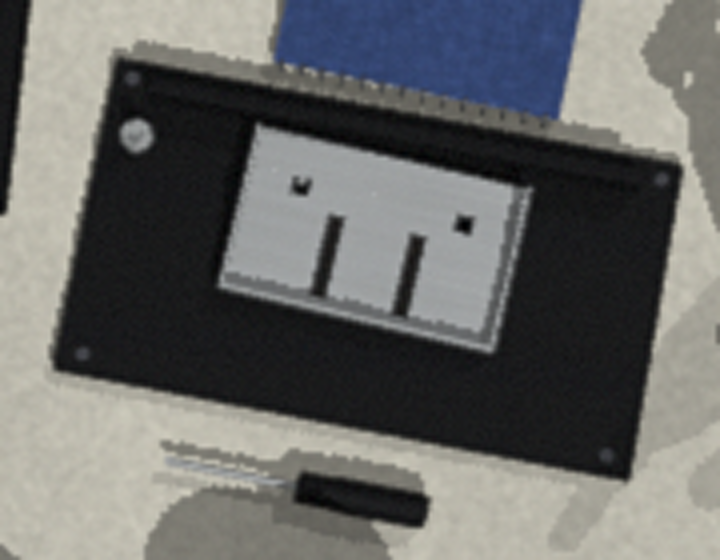

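The crop confirms it: a tray with two square holes at crop (301,186) and (464,224), two rubber strips, and upturned near and side flanges, lying on the dock. It is turned a few degrees relative to the dock, whose yaw is about -10°.

```bash
python3 -m handwheel '[[0.239,-0.541,0,0,0,0.122],[0.239,-0.541,0,0,0,0.122],[0.239,-0.541,0,0,0,0.122],[0.239,-0.541,0,0,0,0.122],[0.239,-0.541,0,0,0,0.122],[0.239,-0.541,0,0,0,0.122],[0.239,-0.541,0,0,0,0.122],[0.239,-0.541,0,0,0,0.122]]' 1
```

```text
time_s: 1.67
position: [0.3891, 0.265, 0.2479]
tcp_rot: [[-0.985, 0.173, 0.001], [0.173, 0.985, 0.0], [-0.001, 0.0, -1.0]]
force: [0.8, 0.0, 0.5]
opening: 1.002
grasp_force: 0.0
```

```bash
python3 -m handwheel '[[0.1,-0.23,0,0,0,0],[0.1,-0.23,0,0,0,0],[0.1,-0.23,0,0,0,0],[0.1,-0.23,0,0,0,0],[0.1,-0.23,0,0,0,0],[0.1,-0.23,0,0,0,0],[0.1,-0.23,0,0,0,0],[0.1,-0.23,0,0,0,0]]'
python3 - <<'E'
from h import *
C=cam("wrist"); im,d=cams.capture("wrist"); cv2.imwrite("pics/w1.png",im)
for q in ("tray","near_flange","hole_left","hole_right","pin_left","pin_right","lip","thumbscrew"):
    for r in models.tip_of(q,"wrist")[:2]:
        u=r["position"]; dd=d[int(u[1]),int(u[0])]
        print(q,round(r["conf"],2),np.round(u,1),np.round(depth2w(C,u,dd),4) if dd>0 else None)
E
```

```text
time_s: 2.33
position: [0.4897, 0.0345, 0.2476]
tcp_rot: [[-0.984, 0.179, 0.001], [0.179, 0.984, 0.0], [-0.001, 0.0, -1.0]]
force: [0.3, 0.5, -0.1]
opening: 1.001
grasp_force: 0.0
tray 0.9 [323.4 275.6] [0.565  0.0225 0.0212]
hole_left 0.8 [372.8 300.7] [0.6099 0.0718 0.0121]
hole_left 0.68 [602.8 177. ] [0.5012 0.2938 0.0528]
hole_right 0.92 [261.2 300.4] [ 0.5864 -0.0536  0.0122]
pin_left 0.57 [374.1 305.2] [0.6118 0.0721 0.0193]
pin_right 0.84 [268.3 309. ] [ 0.5916 -0.0445  0.0258]
lip 0.77 [318.  332.6] [0.6377 0.0029 0.0152]
lip 0.67 [261.7 301.2] [ 0.5872 -0.0531  0.0127]
thumbscrew 0.91 [479.1 306.1] [0.6331 0.1877 0.0213]
thumbscrew 0.52 [ 23.9 222.9] [ 0.4475 -0.2532  0.0437]
```

View pics/w1.png

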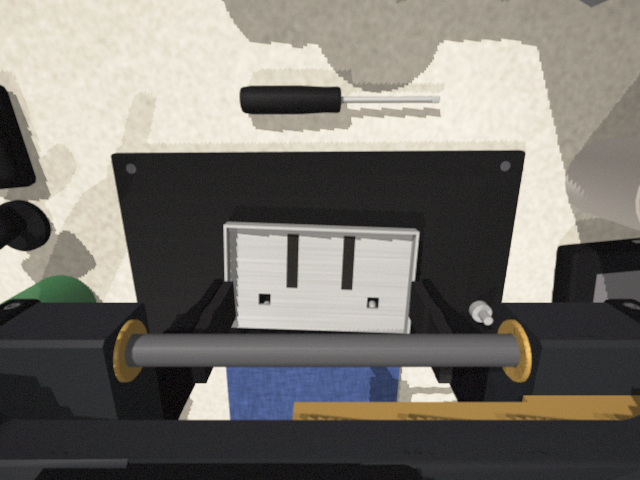

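The wrist picture shows the tray with its near flange at rows 223-235 and its holes at (264,299) and (373,302), with the dock's near corners at (113,154) and (523,151). The screwdriver lies well clear at row 100.

```bash
cat > m.py <<'E'
from h import *
def holes(im,C,guess,z=.025):
    g=cv2.cvtColor(im,cv2.COLOR_BGR2GRAY); out=[]
    for (x,y) in guess:
        x,y=int(x),int(y); p=g[y-12:y+13,x-12:x+13].astype(float)
        w=np.clip(110-p,0,None); v,u=np.mgrid[-12:13,-12:13]
        n,l,s,c=cv2.connectedComponentsWithStats((p<110).astype(np.uint8))
        k=l[12,12] or 1+np.argmax(s[1:,4]); print("comp",s[k])
        out.append((x-12+s[k][0]+(s[k][2]-1)/2,y-12+s[k][1]+(s[k][3]-1)/2))
    return out,[pix2plane(C,u,z) for u in out]
E
python3 - <<'E'
from m import *
C=cam("wrist"); im=cv2.imread("pics/w1.png")
p,X=holes(im,C,[(372,300),(263,299)]); print(p,np.round(X,4))
v=X[0]-X[1]; print("sep",np.linalg.norm(v),"tray yaw",np.degrees(np.arctan2(-v[0],v[1])))
cn=[pix2plane(C,u,.012) for u in [(523,151),(113,154)]]; v=cn[0]-cn[1]; yaw=np.arctan2(-v[0],v[1])
print(np.round(cn,4),np.linalg.norm(v),"dock yaw",np.degrees(yaw))
ax=np.array([np.cos(yaw),np.sin(yaw)]); ay=np.array([-ax[1],ax[0]])
o=(cn[0]+cn[1])[:2]/2+.145*ax; print("origin",o, "pins",o+.025*ax+.06*ay,o+.025*ax-.06*ay)
for x in X: print("hole in dock",(x[:2]-o)@ax,(x[:2]-o)@ay)
print("flange corners",[np.round(pix2plane(C,u,.030),4) for u in [(417,230),(225,223)]])
ci=cam("top")
for s in (1,-1): print("top proj near corner",proj(ci,[*(o-.145*ax+s*.21*ay),.012]),"far",proj(ci,[*(o+.09*ax+s*.21*ay),.012]))
E
```

```text
comp [ 7 10 11 10 61]
comp [ 8  7 11 10 95]
[(np.float64(372.0), np.float64(302.5)), (np.float64(264.0), np.float64(298.5))] [[ 0.6029  0.0739  0.025 ]
 [ 0.5773 -0.0426  0.025 ]]
sep 0.11930766739146215 tray yaw -12.391304742869824
[[ 0.4683  0.2466  0.012 ]
 [ 0.3995 -0.16    0.012 ]] 0.41237769039051103 dock yaw -9.602556280087013
origin [0.57688032 0.0191073 ] pins [0.6115388 0.0740963] [ 0.59152127 -0.04422233]
hole in dock 0.016485360962334064 0.058339894767685634
hole in dock 0.010680610223058995 -0.06082647786841774
flange corners [array([0.5263, 0.1298, 0.03  ]), array([ 0.485 , -0.0615,  0.03  ])]
top proj near corner [261.66778549 263.58079803] far [277.52935291 185.06251481]
top proj near corner [406.87028471 290.68799487] far [419.96118348 211.09250101]
```

```bash
python3 -m handwheel '[[-0.02,0.006,0,0,0,0],[-0.02,0.006,-0.04,0,0,0],[-0.02,0.006,-0.08,0,0,0],[-0.02,0.006,-0.12,0,0,0],[-0.02,0.006,-0.16,0,0,0],[-0.02,0.006,-0.19,0,0,0],[-0.02,0.006,-0.204,0,0,0],[-0.02,0.006,-0.204,0,0,0]]'
python3 - <<'E'
from h import *
C=cam("wrist"); im,d=cams.capture("wrist"); cv2.imwrite("pics/w2.png",im)
s=bot.read_state(); print(s["position"],s["force"])
E
```

```text
time_s: 3.45
position: [0.4666, 0.0433, 0.0406]
tcp_rot: [[-0.985, 0.173, -0.006], [0.173, 0.985, 0.001], [0.007, -0.0, -1.0]]
force: [-0.8, -0.2, 0.2]
opening: 0.998
grasp_force: 0.0
[0.46761358 0.04321045 0.04219263] [-0.00257293  0.29377442  0.06292221]
```

View pics/w2.png

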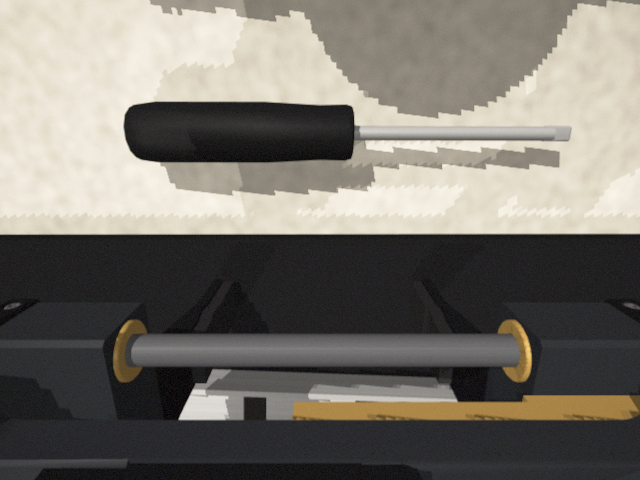

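```bash
python3 -m handwheel '[[0.004,-0.0007,0.001,0,0,0],[0.008,-0.0014,0.001,0,0,0],[0.012,-0.002,0.001,0,0,0],[0.015,-0.0026,0.001,0,0,0],[0.018,-0.0032,0.001,0,0,0],[0.021,-0.0037,0.001,0,0,0],[0.023,-0.0041,0.001,0,0,0],[0.025,-0.0044,0.001,0,0,0]]'
python3 -m handwheel '[[0.001,-0.0002,0,0,0,0],[0.002,-0.0004,0,0,0,0],[0.003,-0.0005,0,0,0,0],[0.004,-0.0007,0,0,0,0],[0.005,-0.0009,0,0,0,0],[0.006,-0.0011,0,0,0,0],[0.007,-0.0012,0,0,0,0],[0.008,-0.0014,0,0,0,0]]'
```

```text
time_s: 4.17
position: [0.4938, 0.0383, 0.0447]
tcp_rot: [[-0.985, 0.174, 0.0], [0.174, 0.985, -0.0], [-0.0, -0.0, -1.0]]
force: [0.2, 0.1, 0.1]
opening: 0.998
grasp_force: 0.0
time_s: 4.83
position: [0.4986, 0.0374, 0.0443]
tcp_rot: [[-0.985, 0.175, -0.007], [0.175, 0.985, 0.001], [0.007, -0.0, -1.0]]
force: [-5.6, 0.2, 3.8]
opening: 1.0
grasp_force: 3.0
```

```bash
python3 -m handwheel '[[0.001,-0.0002,0,0,0,0],[0.002,-0.0004,0,0,0,0],[0.003,-0.0005,0,0,0,0],[0.004,-0.0007,0,0,0,0],[0.005,-0.0009,0,0,0,0],[0.006,-0.0011,0,0,0,0],[0.007,-0.0012,0,0,0,0],[0.008,-0.0014,0,0,0,0]]'
python3 - <<'E'
from h import *
for n in ("top","scene"):
    im,d=cams.capture(n); cv2.imwrite(f"pics/{n}2.png",im)
s=bot.read_state(); print(s["position"],s["force"])
a=cv2.imread("pics/top2.png")[165:305,250:430]; b=cv2.imread("pics/scene2.png")[215:365,180:410]
cv2.imwrite("pics/c2.png",cv2.resize(b,None,fx=3.4,fy=3.4,interpolation=cv2.INTER_CUBIC))
E
```

```text
time_s: 5.5
position: [0.5084, 0.0356, 0.0444]
tcp_rot: [[-0.985, 0.174, -0.003], [0.174, 0.985, 0.0], [0.003, -0.0, -1.0]]
force: [-4.4, 0.3, 2.6]
opening: 1.0
grasp_force: 2.5
[0.50838722 0.03561753 0.04436418] [-4.79340044 -0.37674337  1.68220209]
```

View pics/c2.png

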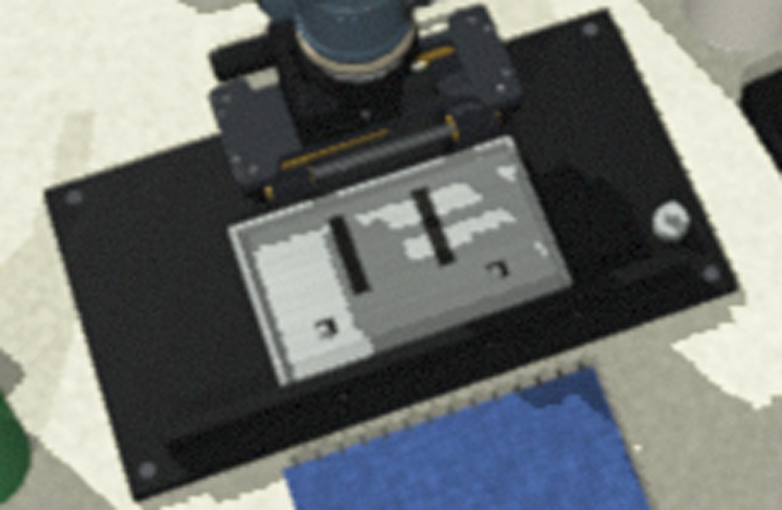

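The scene crop shows the tray squared against the two fingers. A pin shows in each hole, at (325,328) and (497,270), in the far/right part of the hole. The far edge is still a little short of the lip, so I keep pushing.

```bash
python3 -m handwheel '[[0.001,-0.0002,0,0,0,0],[0.002,-0.0004,0,0,0,0],[0.003,-0.0005,0,0,0,0],[0.004,-0.0007,0,0,0,0],[0.005,-0.0009,0,0,0,0],[0.005,-0.0009,0,0,0,0],[0.005,-0.0009,0,0,0,0],[0.005,-0.0009,0,0,0,0]]'
python3 - <<'E'
from h import *
im,d=cams.capture("scene"); cv2.imwrite("pics/scene3.png",im)
s=bot.read_state(); print(s["position"],s["force"])
b=im[215:365,180:410]
cv2.imwrite("pics/c3.png",cv2.resize(b,None,fx=3.4,fy=3.4,interpolation=cv2.INTER_CUBIC))
E
```

```text
time_s: 6.27
position: [0.5087, 0.0356, 0.0443]
tcp_rot: [[-0.985, 0.174, -0.012], [0.174, 0.985, 0.002], [0.013, -0.001, -1.0]]
force: [-11.3, 0.1, 8.5]
opening: 1.0
grasp_force: 5.6
[0.50872619 0.03558474 0.04433308] [-10.93905075   0.60906061   8.77225277]
```

View pics/c3.png

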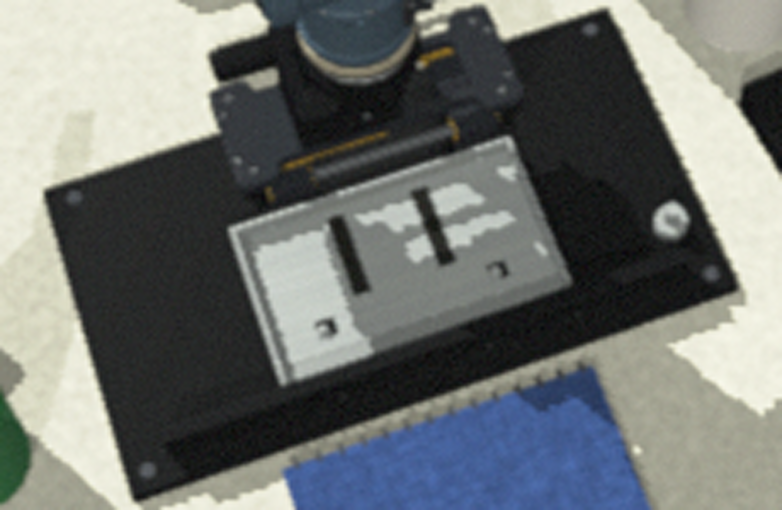

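```bash
cat > prof.py <<'E'
from m import *
yaw=np.radians(-10.0); ax=np.array([np.cos(yaw),np.sin(yaw)]); ay=np.array([-ax[1],ax[0]]); o=np.array([.5790,.0165])
def cloud(n,d):
    K,R,t=cam(n); v,u=np.nonzero(d>0); z=d[v,u]
    P=(np.linalg.inv(K)@np.vstack([u*z,v*z,z])-t[:,None]).T@R
    return np.c_[(P[:,:2]-o)@ax,(P[:,:2]-o)@ay,P[:,2]]*1000
if __name__=="__main__":
    for n in ("scene","top"):
        im,d=cams.capture(n); D=cloud(n,d)
        for y0 in (-30,30):
            m=(abs(D[:,1]-y0)<10)&(abs(D[:,0])<100)
            print(n,y0,[(x,round(float(np.median(D[m&(abs(D[:,0]-x)<2.5),2])),1)) for x in range(-50,100,5) if (m&(abs(D[:,0]-x)<2.5)).any()])
        # deck extents in y at dock x=-120 and lip edges
E
python3 prof.py
```

```text
scene -30 [(-50, 199.5), (-45, 142.3), (-40, 188.9), (-35, 318.9), (-30, 325.2), (-25, 319.3), (-20, 16.6), (-15, 16.2), (-10, 17.3), (-5, 17.1), (0, 15.6), (5, 16.1), (10, 14.7), (15, 15.3), (20, 15.8), (25, 15.2), (30, 15.7), (35, 15.5), (40, 15.1), (45, 14.6), (50, 16.8), (55, 19.5), (60, 38.5), (65, 39.4), (70, 38.9), (75, 22.8), (80, 11.3), (85, 10.5), (90, 8.8), (95, -0.1)]
scene 30 [(-50, 224.6), (-45, 227.2), (-40, 252.7), (-35, 305.7), (-30, 324.9), (-25, 17.0), (-20, 16.1), (-15, 14.6), (-10, 17.1), (-5, 17.4), (0, 14.7), (5, 15.5), (10, 14.5), (15, 15.8), (20, 15.3), (25, 15.6), (30, 15.2), (35, 16.2), (40, 16.4), (45, 16.0), (50, 16.1), (55, 17.9), (60, 37.3), (65, 39.2), (70, 39.5), (75, 22.7), (80, 10.2), (85, 10.4), (90, 6.2), (95, -0.3)]
top -30 [(-50, 360.9), (-45, 360.2), (-40, 353.2), (-35, 350.2), (-30, 342.0), (-25, 337.3), (45, 20.0), (50, 18.0), (55, 17.0), (60, 19.1), (65, 36.7), (70, 39.6), (75, 37.2), (80, 13.9), (85, 11.9), (90, 13.1), (95, 1.8)]
top 30 [(-50, 357.6), (-45, 354.2), (-40, 350.4), (-35, 342.6), (-30, 336.0), (45, 16.7), (50, 12.9), (55, 14.5), (60, 21.7), (65, 35.6), (70, 38.0), (75, 37.3), (80, 21.8), (85, 13.2), (90, 11.0), (95, 0.6)]
```

The tray floor is flat at z ≈ 16 mm (deck 12 + 4) up to the lip, so it has dropped over the pins. I back off, lift, and verify.

```bash
python3 -m handwheel '[[-0.005,0.0009,0,0,0,0],[-0.01,0.0018,0,0,0,0],[-0.02,0.0035,0,0,0,0],[-0.03,0.005,0,0,0,0],[-0.03,0.005,0.02,0,0,0],[-0.03,0.005,0.06,0,0,0],[-0.03,0.005,0.1,0,0,0],[-0.03,0.005,0.14,0,0,0]]'
python3 -m handwheel '[[-0.02,0.02,0.04,0,0,0],[-0.02,0.04,0.08,0,0,0],[-0.03,0.06,0.1,0,0,0],[-0.03,0.1,0.1,0,0,0],[-0.03,0.14,0.1,0,0,0],[-0.03,0.17,0.1,0,0,0],[-0.03,0.2,0.1,0,0,0],[-0.03,0.2,0.1,0,0,0]]'
python3 - <<'E'
from prof import *
for n in ("scene","top"):
    im,d=cams.capture(n); D=cloud(n,d)
    m=(abs(D[:,0]+5)<45)&(abs(D[:,1])<80)&(abs(D[:,2]-17)<15); A=np.c_[D[m,:2],np.ones(m.sum())]
    f=np.linalg.lstsq(A,D[m,2],rcond=None)[0]; print(n,"tilt x,y deg",np.degrees(f[:2]),"z",f[2],"resid",np.std(A@f-D[m,2]))
    b=im[215:365,180:410] if n=="scene" else im[170:310,250:430]
    cv2.imwrite(f"pics/e_{n}.png",cv2.resize(b,None,fx=3.4,fy=3.4,interpolation=cv2.INTER_CUBIC))
s=bot.read_state(); print(s["position"],s["force"],s["time_s"])
E
```

```text
time_s: 7.08
position: [0.4838, 0.0398, 0.1856]
tcp_rot: [[-0.985, 0.174, -0.001], [0.174, 0.985, 0.0], [0.001, -0.0, -1.0]]
force: [0.5, -0.1, -0.3]
opening: 1.002
grasp_force: 0.0
time_s: 7.75
position: [0.4541, 0.2442, 0.2847]
tcp_rot: [[-0.986, 0.169, 0.002], [0.169, 0.986, 0.003], [-0.002, 0.004, -1.0]]
force: [0.6, -1.2, 0.0]
opening: 0.997
grasp_force: 0.0
scene tilt x,y deg [-0.09048962  0.08835503] z 15.463043132734468 resid 2.6570080636305544
top tilt x,y deg [ 0.02930044 -0.04015439] z 16.229519537745176 resid 4.351081155222856
[0.45391281 0.24046443 0.28421995] [-0.76911676 -0.62895497  0.03055976] 7.85
```

View pics/e_scene.png

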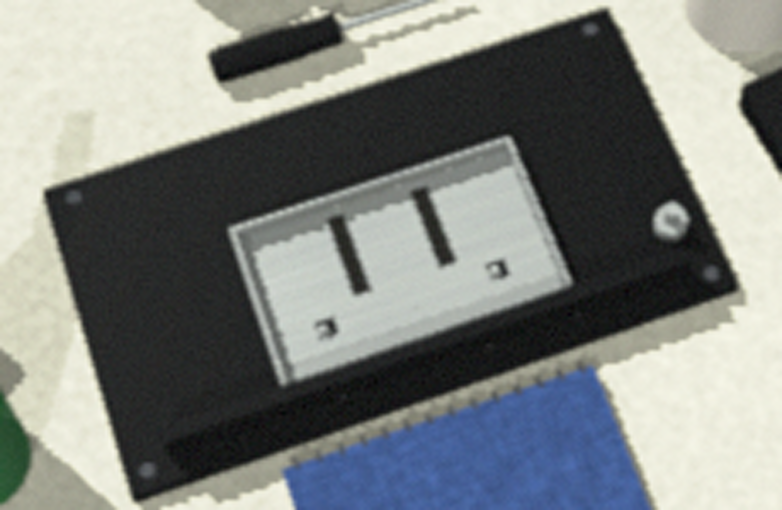

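View pics/e_top.png

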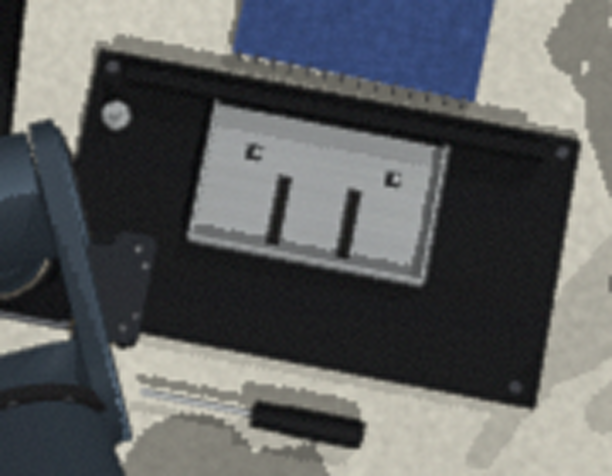

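Both views show the tray lying flat (tilt under 0.1°) and square to the lip, with a pin standing in each hole: (325,328) and (497,270) in the scene crop, (255,152) and (393,179) in the top crop. The thumbscrew, screwdriver and notebook are where they were, and the hand is clear.

```bash
python3 -c "
from rig import bot
print(bot.hand_in())"
```

```text
the job is handed in; nothing more can be done
None
```

The tray was pushed until both holes dropped over the pins; it lies flat against the lip, nothing else visible around the dock moved, the hand is clear, and the job was handed in at about 8 s.

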